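# Open the orange-capped sample jar

## Task

Unscrew the ribbed orange cap of the sample jar counter-clockwise in at least two twists, letting go in between to take a fresh grip while the cap is still on its thread. When it is free, lift it straight off and set it down, top up, in the middle of the white tile; do not squeeze or push the blue-capped jar, and do not drop the cap.

Things in the scene. Friction and masses are not known exactly. Their poses are not given: they have to be found in the camera images.
- orange_cap: Ribbed orange screw cap, 56 mm across, 34 mm high, 40 g, on a white jar 72 mm wide that cannot move. Origin: centre of its underside (114 mm above the bench at the start); z up; x along the white line on its top. Grip it by its sides from above, fingertips level with its underside: beside the neck below are 23 mm of free height. Turn it at constant height; once free, lift 20 mm to clear the neck.
- thread (a joint): Turn of the thread (rad), counter-clockwise from above: 0 shut, stop at 2.62. Drag 0.15 N m; it stays where left. The cap carries it round and may run 0.15 rad ahead of it. Below 1.7 rad the cap is held down, from 1.85 rad it lifts off; best at 2.3, when its white line points over the white mark on the jar's dark holder disc (100 mm wide, 12 mm high). Stays turned when the cap is off.
- tile: White glazed square tile, 160 x 160 x 6 mm, fixed on the bench. Origin: centre of its underside; its top is 6 mm above the bench.
- blue_jar: The same kind of jar in the same kind of fixed holder, but with a blue cap (top 148 mm above the bench): to be left shut and alone. Origin: centre of the holder's underside; z up.
Not all that is in view belongs to the job. Leave any red look-alike of the tile alone. Of the things shaped like the orange_cap, the orange one is meant.

How it is judged:
By the outcome, as a careful person would: the job done as asked, in the order asked, and still so for the second after the job is handed in, with the robot touching nothing.
It also fails if it takes over 54 s, if anything falls off the work surface, if the arm or the gripper's body presses on something with over 40 N, if the wrist force passes 120 N, or if a joint passes its speed limit or range.

## Robot

A 7-joint arm with a two-finger parallel gripper is mounted at the origin on a cart in front of the work surface, level with it; the furniture and walls round the work are solid. World frame = base frame: x ahead of the robot, y to its left, z up, the work surface at z = 0. Lengths are in m, angles in rad, forces in N, time in s.
With the tool pointing down it reaches from about 0.425 to 0.925 m from the base axis. Payload 6.8 kg.
Tool frame: the origin (TCP) lies midway between the tips of the shut fingers; the grasp point (between the pads) lies 19 mm behind it; z points along the fingers, y is the direction in which the jaws open and shut (so a half turn about z gives the same grasp; the last joint's range is limited). The gripper opens to 85 mm and grips with 20 to 120 N. Pads are 22 mm wide; open, the fingers measure 114 mm over their backs; the gripper's body (76 mm by 85 mm) begins 54 mm behind the grasp point. The pads swing forward as they close: fully open they stand 13 mm farther back than shut.
Start: joints at [1.196, 0.477, 0.022, 1.555, -0.011, 1.109, -0.083], TCP at [0.178, -0.651, 0.231] pointing down, gripper open.
Joint ranges: [-2.96, 2.96], [-0.34, 2.1], [-1.41, 1.46], [0.24, 2.44], [-1.37, 4.51], [0.17, 1.92], [-2.96, 2.96]. Speed limits (rad/s): [2.39, 2.39, 3.14, 3.14, 3.14, 3.14, 3.14].

## Interface

Orientations are given as a unit quaternion [w, x, y, z].
In Python, from station import bot gives the robot as it stands.
- The arm moves only by the shell command python3 -m jog 'ROWS' [FORCE]. ROWS is JSON, a list of rows, each a list of 3 entries, a list of its own where there are three numbers: the shift along the tool's x, y, z in mm, then the turn, a rotation vector about the tool's x, y, z in degrees, then the closure, from -1 (fully open) to 1 (shut). A call has 1 to 12 rows; each row shifts and turns the commanded pose from where the row before left it, along the tool's axes as they then stand; what a row does not reach is not made up. A row lasts 1/8 s, in which the tool goes at most 62.5 mm and 10.7 degrees, less where a joint would pass 70% of its speed; a pose out of reach is approached as far as the arm can. A call is refused whole if a number of a shift passes 62.5 or a number of a turn 10.7, either way. A call with a gripper value outside its range is refused whole. The fingers move at their own pace and stop on an object; FORCE is the grip in N (left out, the last holds). Time passes only in rows, so rows that do not move let the fingers close. It gives the time, the measured TCP pose, the force and the opening at its end, in the units of the state.
- bot.get_obs(): the state, without advancing time (a new reading comes with each control period).
- bot.read_camera(name): name is "side" or "top" or "wrist"; returns (picture, depth): 420x560x3 uint8, red, green, blue; 420x560 float32, m along the optical axis (not along the pixel's ray), 0 where there is no reading.
- bot.camera_info(name): a dict with "fx", "fy", "cx", "cy" (pixels), "world_from_camera" (4x4, takes a point from camera to world coordinates); the wrist camera has in their place "mount" (4x4, takes a point from camera to tool coordinates, whose origin is the TCP and whose axes are the flange's). Camera axes: x right, y up, looking along -z (the intrinsics and any distortion apply to the point x, -y, -z); pixel columns grow to the right and rows downward; lengths in m; the calibration is good to about 2 mm. The wrist camera is an equidistant fisheye: a pixel r from the principal point sees the ray r / f radians off the axis. A picture is of the moment at which its call begins: read the wrist's pose just before it. camera_info takes no time and is no camera call.
- bot.hand_in(): hands the job in, once; it reports no verdict.
Trained networks look in the newest picture that a camera, given by its name, has taken for a name from the list of things; names that differ only in an ending like _2 or _b are one class to them, and where a whole thing is asked for, a point or a joint stands for the part that bears it (a point fixed in the world has none). Each returns a list of dicts, best first, with "score" (0 to 1); they miss things now and then, are a little off and sometimes report something else, mostly with a low value. They report only what shows in the picture. A call takes as long as a camera call. They do not tell look-alikes from the thing itself.
- bot.find_in(camera, thing): "xy" ([column, row] as shares, 0 to 1, of the picture: columns of its width, rows of its height, amid what is visible of it).
- bot.cut_out(camera, thing): "pixels" (420x560 bool, what is visible of it) and "xy" ([column, row] as shares, 0 to 1, of the picture: columns of its width, rows of its height, amid what is visible of it).
- bot.landmark_of(camera, thing): "xy" ([column, row] as shares, 0 to 1, of the picture: columns of its width, rows of its height: a listed point, or the origin of a listed thing).
The state is a dict: "t": time; "q": joint angles; "joint_vel": joint speeds; "joint_torque": joint torques, N m; "eef_pos": TCP position; "tool_rot": TCP orientation; "contact_force": force on the tool from outside, world axes, zero at the start; "torque": the same for the moment, N m; "gripper_width": opening from 0.0 (shut) to 1.0 (fully open).
Only numpy, scipy, OpenCV 4.12 (cv2) and the standard library are available. Lean on these libraries where they do the work, as an engineer would, in place of code of your own. Each camera call takes 0.05 s, during which the arm holds its last target.

## Working session

There is one attempt and no reset: what is moved stays moved. The work goes in short steps, Python scripts to look and compute and a shell command to move; the robot and the scene stay as the last step left them, time stands still between calls to the robot, and variables do not carry over. Pictures are saved under pics/ and viewed, and the job is handed in when it is done.

```bash
ls; mkdir -p pics
python3 - <<'E'
from station import bot
import cv2
o=bot.get_obs();print(o)
for c in("side","top","wrist"):
    p,d=bot.read_camera(c); cv2.imwrite(f"pics/{c}0.png",p[:,:,::-1]); i=bot.camera_info(c);print(c,i)
E
```

```text
pics
{'t': 0.0, 'q': array([ 1.19588277,  0.47778853,  0.02232113,  1.5564487 , -0.01151425,
        1.10929697, -0.08311707]), 'joint_vel': array([-0.00063353,  0.00047178,  0.00121993, -0.00076154, -0.00025678,
        0.00215651,  0.00084318]), 'joint_torque': array([-9.21432656e-04, -5.96444035e+01,  1.60764646e+00, -2.81191581e+01,
        1.24220521e-02,  9.43472085e-03, -1.51022005e-05]), 'eef_pos': array([ 0.1778151 , -0.65054566,  0.23033427]), 'tool_rot': array([-8.89601709e-04,  9.91113118e-01,  1.33018660e-01, -1.76555368e-04]), 'contact_force': array([-0.89455157,  0.84854531,  0.3777379 ]), 'torque': array([ 0.04331624, -0.03645586,  0.01248113]), 'gripper_width': 0.9967816741968111}
side {'fx': 416.7611066827868, 'fy': 416.7611066827868, 'cx': 280.21756627037735, 'cy': 204.3238204338394, 'world_from_camera': array([[ 0.99177508,  0.05927853, -0.11343826,  0.3821455 ],
       [-0.1275382 ,  0.38305783, -0.91487743, -0.81689721],
       [-0.01077917,  0.92182035,  0.38746749,  0.49988296],
       [ 0.        ,  0.        ,  0.        ,  1.        ]])}
top {'fx': 379.3734
[... 209 characters left out ...]
092e-01,  2.42375034e-02, -2.50427275e-03,
         1.32882080e-01],
       [ 2.46156614e-04,  1.12815612e-01,  9.93615910e-01,
         1.18781855e+00],
       [ 0.00000000e+00,  0.00000000e+00,  0.00000000e+00,
         1.00000000e+00]])}
wrist {'fx': 325.19226210127806, 'fy': 325.19226210127806, 'cx': 278.4981503393242, 'cy': 210.0424117099318, 'mount': array([[-2.30239113e-04,  9.64883663e-01,  2.62677491e-01,
         6.58317777e-02],
       [ 9.99999973e-01,  2.26853272e-04,  4.32168383e-05,
        -4.10980899e-04],
       [-1.78900273e-05,  2.62677494e-01, -9.64883689e-01,
        -1.42881275e-01],
       [ 0.00000000e+00,  0.00000000e+00,  0.00000000e+00,
         1.00000000e+00]])}
```

View pics/top0.png

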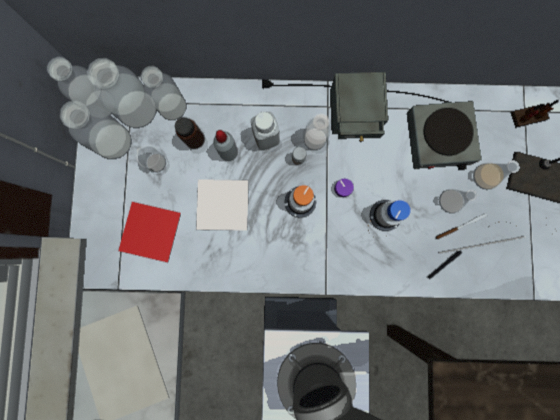

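View pics/side0.png

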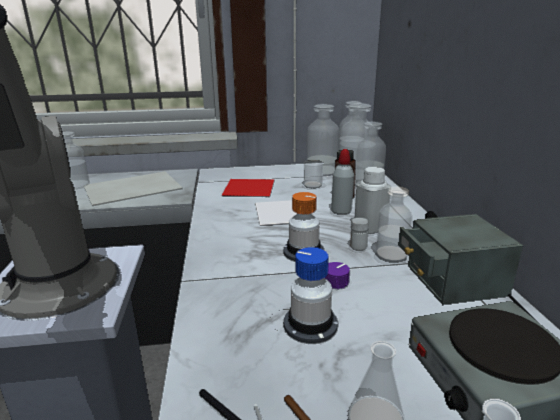

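View pics/wrist0.png

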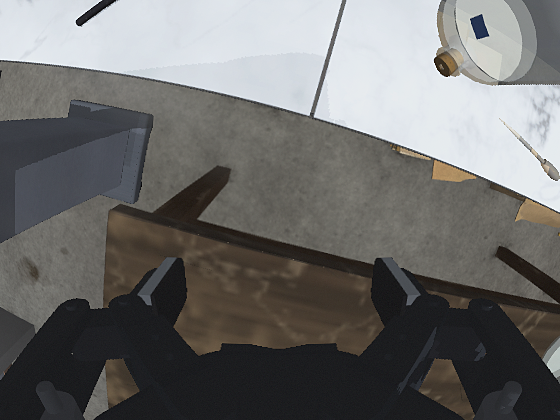

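The top view shows the orange cap at (302,196), the blue cap at (398,210), the loose purple cap at (344,187), the white tile at (222,205) and the red decoy at (150,232). The side view shows the same orange cap at (304,204) and the blue cap at (311,263). Next I'll triangulate.

```bash
cat > h.py <<'E'
import numpy as np,cv2
from station import bot
def ray(c,u,v,obs=None):
    i=bot.camera_info(c)
    x=(u-i['cx'])/i['fx'];y=(v-i['cy'])/i['fy']
    if c=='wrist':
        r=np.hypot(x,y); s=np.sin(r)/r if r>1e-9 else 1
        d=np.array([x*s,-y*s,-np.cos(r)])
        w,a,b,cc=obs['tool_rot']
        from scipy.spatial.transform import Rotation as R
        T=np.eye(4);T[:3,:3]=R.from_quat([a,b,cc,w]).as_matrix();T[:3,3]=obs['eef_pos']
        M=T@i['mount']
    else:
        d=np.array([x,-y,-1]);M=i['world_from_camera']
    d=M[:3,:3]@d
    return M[:3,3],d/np.linalg.norm(d)
def tri(rs):
    A=np.zeros((3,3));b=np.zeros(3)
    for o,d in rs:
        P=np.eye(3)-np.outer(d,d);A+=P;b+=P@o
    p=np.linalg.solve(A,b)
    return p,[np.linalg.norm((np.eye(3)-np.outer(d,d))@(p-o)) for o,d in rs]
def onz(r,z):
    o,d=r;return o+d*(z-o[2])/d[2]
def proj(c,P):
    i=bot.camera_info(c);M=np.linalg.inv(i['world_from_camera']);p=M[:3,:3]@P+M[:3,3]
    return i['cx']+i['fx']*p[0]/-p[2], i['cy']+i['fy']*p[1]/p[2]
E
python3 - <<'E'
from h import *
np.set_printoptions(precision=4,suppress=True)
L={}
for c in("top","side"):
    for t in("orange_cap","tile","blue_jar","thread"):
        r=bot.landmark_of(c,t)
        print(c,t,[(np.round(np.array(x['xy'])*[560,420],1),round(x['score'],2)) for x in r[:4]])
        L[c,t]=[np.array(x['xy'])*[560,420] for x in r]
for t in("orange_cap","tile","blue_jar"):
    for a in L["top",t][:3]:
        for b in L["side",t][:3]:
            p,e=tri([ray("top",*a),ray("side",*b)]);print(t,p,e)
p,d=bot.read_camera("top");p2,d2=bot.read_camera("side")
z=p[160:240,260:430,::-1];cv2.imwrite("pics/topz.png",cv2.resize(z,None,fx=4.7,fy=4.7,interpolation=cv2.INTER_CUBIC))
z=p2[180:350,230:370,::-1];cv2.imwrite("pics/sidez.png",cv2.resize(z,None,fx=3.5,fy=3.5,interpolation=cv2.INTER_CUBIC))
# top-face points via depth
for nm,u,v in(("orange",302,196),("blue",399,210),("tile",222,205),("purple",344,187)):
    o,dd=ray("top",u,v);i=bot.camera_info("top");f=-i['world_from_camera'][:3,2]
    print(nm,o+dd*d[v,u]/(dd@f))
E
```

```text
top orange_cap [(array([345.3, 188.2]), 0.82), (array([299.5, 196.3]), 0.66)]
top tile [(array([225.2, 202.9]), 0.83), (array([154. , 232.4]), 0.79)]
top blue_jar [(array([387. , 213.8]), 0.74)]Traceback (most recent call last):
  File "<stdin>", line 6, in <module>
ValueError: it knows: blue_jar, orange_cap, tile
```

```bash
ls -la pics
```

```text
total 1040
drwxr-xr-x 2 agent agent   4096 Dec  7 01:58 .
drwxr-xr-x 3 agent agent   4096 Dec  7 01:58 ..
-rw-r--r-- 1 agent agent 359775 Dec  7 01:58 side0.png
-rw-r--r-- 1 agent agent 365365 Dec  7 01:58 top0.png
-rw-r--r-- 1 agent agent 326470 Dec  7 01:58 wrist0.png
```

Run:
```python
from h import *
np.set_printoptions(precision=4,suppress=True)
L={}
for c in("top","side"):
    for t in("orange_cap","tile","blue_jar"):
        r=bot.landmark_of(c,t)
        print(c,t,[(np.round(np.array(x['xy'])*[560,420],1),round(x['score'],2)) for x in r[:4]])
        L[c,t]=[np.array(x['xy'])*[560,420] for x in r]
for t in("orange_cap","tile","blue_jar"):
    for a in L["top",t][:3]:
        for b in L["side",t][:3]:
            p,e=tri([ray("top",*a),ray("side",*b)]);print(t,p,np.array(e))
P={}
for c in("top","side"):
    p,d=bot.read_camera(c);np.savez(f"{c}.npz",p=p,d=d)
    i=bot.camera_info(c);M=i['world_from_camera']
    v,u=np.mgrid[:420,:560]
    X=np.stack([(u-i['cx'])/i['fx']*d,-(v-i['cy'])/i['fy']*d,-d],-1)@M[:3,:3].T+M[:3,3]
    hsv=cv2.cvtColor(p,cv2.COLOR_RGB2HSV)
    h,s,vv=hsv[...,0].astype(int),hsv[...,1],hsv[...,2]
    for nm,m in(("orange",(h>6)&(h<20)&(s>170)&(vv>120)),("blue",(h>100)&(h<125)&(s>150)&(vv>80)),("purple",(h>130)&(h<150)&(s>100))):
        n,lab,st,ce=cv2.connectedComponentsWithStats(m.astype(np.uint8))
        k=1+np.argmax(st[1:,4]);q=X[lab==k];zt=np.percentile(q[:,2],97)
        tp=q[q[:,2]>zt-.006]
        print(c,nm,ce[k],st[k],"ztop",zt,"bbox mid",(tp.min(0)+tp.max(0))/2,"ext",np.ptp(tp,axis=0))
    if c=="top":
        m=(p.min(-1)>195)&(u>185)&(u<260)&(v>170)&(v<240)
        q=X[m&(X[...,2]>0.003)];
        n,lab,st,ce=cv2.connectedComponentsWithStats((p.min(-1)>200).astype(np.uint8))
        print("tile comp",st[lab[205,222]],ce[lab[205,222]],X[205,222])
    
p=np.load("top.npz")['p'];p2=np.load("side.npz")['p']
cv2.imwrite("pics/topz.png",cv2.resize(p[160:240,260:430,::-1],None,fx=4.7,fy=4.7,interpolation=cv2.INTER_CUBIC))
cv2.imwrite("pics/sidez.png",cv2.resize(p2[180:350,230:370,::-1],None,fx=3.5,fy=3.5,interpolation=cv2.INTER_CUBIC))
```

```text
top orange_cap [(array([345.3, 188.2]), 0.82), (array([299.5, 196.3]), 0.66)]
top tile [(array([225.2, 202.9]), 0.83), (array([154. , 232.4]), 0.79)]
top blue_jar [(array([387. , 213.8]), 0.74)]
side orange_cap [(array([340.4, 279.6]), 0.93), (array([303.8, 209.2]), 0.76), (array([308.4, 322.2]), 0.53)]
side tile [(array([248.7, 184.9]), 0.85), (array([284.7, 208. ]), 0.73)]
side blue_jar [(array([309.4, 323.2]), 0.92)]
orange_cap [ 0.5948 -0.0868  0.0091] [0.0044 0.0044]
orange_cap [ 0.5431 -0.0544  0.166 ] [0.0185 0.0185]
orange_cap [ 0.5675 -0.099  -0.0783] [0.0383 0.0383]
orange_cap [ 0.6066  0.0462 -0.0811] [0.0314 0.0314]
orange_cap [0.546  0.0642 0.1107] [0.0009 0.0009]
orange_cap [ 0.5765  0.046  -0.2001] [0.0173 0.0173]
tile [0.4752 0.2762 0.1075] [0.0457 0.0457]
tile [0.5328 0.2891 0.0191] [0.0004 0.0004]
tile [0.4381 0.5052 0.0177] [0.0018 0.0018]
tile [ 0.5027  0.5293 -0.0825] [0.0617 0.0617]
blue_jar [ 0.5099 -0.2162  0.0091] [0.0026 0.0026]
top orange [302.2636 195.6736] [294 186  19  19 239] ztop 0.1516399908997464 bbox mid [0.4722 0.0827 0.6668] ext [0.193  0.1004 1.0421]
top blue [399.2809 209.3633] [390 201  20  19 267] ztop 0.1519106501026814 bbox mid [ 0.4544 -0.0516  0.6669] ext [0.1573 0.3689 1.0419]
top purple [343.6907 187.7161] [335 179  18  18 236] ztop 0.038409585602959526 bbox mid [0.4952 0.0153 0.6101] ext [0.239  0.2351 1.1554]
tile comp [222 205   1   1   1] [222. 205.] [0.5283 0.3008 0.0041]
side orange [302.7891 196.5938] [293 193  23   8 128] ztop 0.1485243671798002 bbox mid [0.5445 0.0534 0.1472] ext [0.0497 0.0476 0.0034]
side blue [312.2491 263.719 ] [295 247  33  34 879] ztop 0.14855457165027938 bbox mid [ 0.4592 -0.5014  0.3212] ext [0.154  0.631  0.3573]
side purple [337.8009 274.9636] [325 262  25  27 467] ztop 0.03490061029440274 bbox mid [ 0.5    -0.4343  0.2644] ext [0.2357 0.7651 0.471 ]
```

View pics/topz.png

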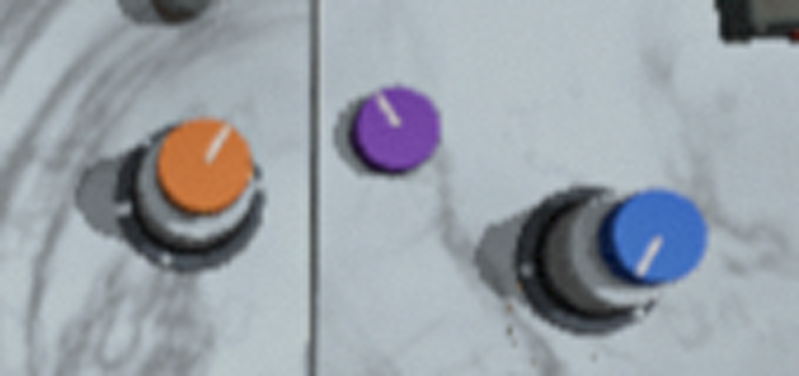

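View pics/sidez.png

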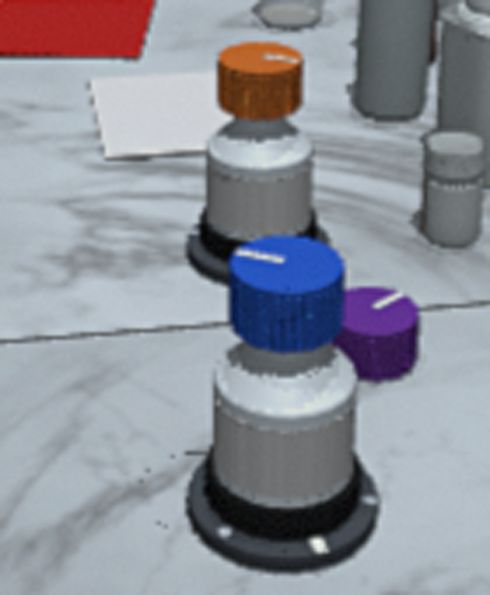

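Run:
```python
from h import *
np.set_printoptions(precision=4,suppress=True)
for c in("top","side"):
    f=np.load(f"{c}.npz");p,d=f['p'],f['d']
    i=bot.camera_info(c);M=i['world_from_camera']
    v,u=np.mgrid[:420,:560]
    X=np.stack([(u-i['cx'])/i['fx']*d,-(v-i['cy'])/i['fy']*d,-d],-1)@M[:3,:3].T+M[:3,3]
    b=(d>0)
    for nm,x,y in(("orange",.546,.057),("blue",.51,-.19)):
        m=b&(X[...,2]>.138)&(X[...,2]<.16)&(np.hypot(X[...,0]-x,X[...,1]-y)<.06)
        if m.sum()==0: print(nm,'none');continue
        q=X[m];print(c,nm,len(q),"mid",(q.min(0)+q.max(0))/2,"ext",np.ptp(q,axis=0),"mean",q.mean(0),"med z",np.median(q[:,2]))
        if c=="top":
            (cx,cy),r=cv2.minEnclosingCircle(np.argwhere(m)[:,::-1].astype(np.float32));print("circ px",cx,cy,r,onz(ray("top",cx,cy),.148))
    if c=="top":
        g=cv2.cvtColor(p,cv2.COLOR_RGB2LAB)
        print(p[205,190:256:5].tolist());print(p[170:240:5,222].tolist())
        for (uu,vv) in((200,180),(247,182),(246,229),(197,228)):pass
        m=((abs(p.astype(int)-p[205,222].astype(int)).max(-1))<14).astype(np.uint8)
        n,lab,st,ce=cv2.connectedComponentsWithStats(m);k=lab[205,222];print(st[k],ce[k],onz(ray("top",*ce[k]),.006))
        r=cv2.minAreaRect(np.argwhere(lab==k)[:,::-1].astype(np.float32));bx=cv2.boxPoints(r)
        print(r,[onz(ray("top",*a),.006) for a in bx],onz(ray("top",*r[0]),.006))
```

```text
top orange 317 mid [0.542  0.0555 0.1471] ext [0.0537 0.0531 0.0163] mean [0.5424 0.0561 0.148 ] med z 0.14813714747548556
circ px 303.5 195.5 10.12432861328125 [0.5418 0.0556 0.148 ]
top blue 333 mid [ 0.5067 -0.211   0.1459] ext [0.0531 0.0554 0.0148] mean [ 0.5068 -0.21    0.1482] med z 0.1483727404576105
circ px 399.5089416503906 210.30357360839844 10.589557647705078 [ 0.507 -0.21   0.148]
[[177, 188, 196], [179, 191, 198], [207, 205, 199], [210, 206, 200], [208, 206, 200], [209, 206, 200], [208, 204, 199], [209, 206, 200], [208, 206, 200], [210, 206, 201], [209, 205, 199], [207, 205, 200], [166, 175, 182], [149, 158, 162]]
[[176, 187, 194], [169, 179, 186], [199, 199, 197], [209, 206, 200], [208, 205, 199], [208, 205, 199], [209, 206, 201], [209, 205, 201], [209, 206, 200], [207, 205, 200], [209, 206, 200], [209, 207, 201], [163, 171, 176], [179, 191, 197]]
[ 197  179   51   52 2413] [221.731  204.3838] [0.53   0.3015 0.006 ]
((222.08836364746094, 204.37867736816406), (50.08154296875, 49.37382507324219), 2.385944128036499) [array([0.4538, 0.3786, 0.006 ]), array([0.6102, 0.3796, 0.006 ]), array([0.6074, 0.221 , 0.006 ]), array([0.4511, 0.2224, 0.006 ])] [0.53   0.3004 0.006 ]
side orange 257 mid [0.5449 0.056  0.1435] ext [0.0542 0.0573 0.0109] mean [0.5444 0.0487 0.1458] med z 0.14712900580243243
side blue 562 mid [ 0.5096 -0.2116  0.1438] ext [0.0545 0.0571 0.0113] mean [ 0.5088 -0.2182  0.1463] med z 0.1473123659009857
```

The zooms put the orange cap's white line at about -32° in world. Adding 2.3 rad brings it close to the holder mark at left (122,207 in the zoom). Next I'll check obstacle heights along the path and refine the line and mark angles.

Run:
```python
from h import *
np.set_printoptions(precision=3,suppress=True,linewidth=200)
f=np.load("top.npz");p,d=f['p'],f['d']
i=bot.camera_info("top");M=i['world_from_camera']
v,u=np.mgrid[:420,:560]
X=np.stack([(u-i['cx'])/i['fx']*d,-(v-i['cy'])/i['fy']*d,-d],-1)@M[:3,:3].T+M[:3,3]
ok=(d>0)&(X[...,2]<.5)&(X[...,0]>.2)
H=np.zeros((12,26))
for a,b,z in zip(X[ok][:,0],X[ok][:,1],X[ok][:,2]):
    r=int((a-.2)/.05);c=int((.65-b)/.05)
    if 0<=r<12 and 0<=c<26:H[r,c]=max(H[r,c],z)
print("cols y from .65 step -.05; rows x from .2");print((H*100).astype(int))
# line on the orange cap
def az(pix,z): return onz(ray("top",*pix),z)
s=4.7
c=az((303.0,195.3),.148)
for nm,px in(("line a",(208,160)),("line b",(228,128))): print(nm,az((260+px[0]/s,160+px[1]/s),.148))
for px in((122,207),(258,183),(167,258)):
    w=az((260+px[0]/s-.5,160+px[1]/s-.5),.012);e=w-np.array([.543,.056,.012]);print(w,np.degrees(np.arctan2(e[1],e[0])),np.hypot(e[0],e[1]))
```

```text
cols y from .65 step -.05; rows x from .2
[[14  1  0  0  0  0  0  0  0  0  0  0  0  0  0  0  0  0  0  0  0  0  0  0  0  0]
 [14  0  0  0  0  0  0  0  0  0  0  0  0  0  0  0  0  0  0  0  0  0  0  0  0  0]
 [14  0  0  0  0  0  0  0  0  0  0  0  0  0  0  0  0  0  0  1  1  0  0  0  0  0]
 [14  1  1  1  0  0  0  0  0  0  0  0  0  0  0  0  0  0  0  0  1  1  0  0  0  0]
 [14  1  1  1  1  0  0  1  0  0  0  0  0  0  0  0  0  0  0  0  1  1  1  1  1  1]
 [ 0  1  1  1  1  1  1  1  1  0  0  1  1  0  0  0 15 15  1  0  1  1  0  0  0  0]
 [ 0  1  1  0  0  1  1  1  1  0  1 15 15  0  0  0 15 15  0  0  6 12  0  0  0  0]
 [ 0  0  0  0  0  1  1  1  1  0  1 15 15  0  3  3  1  1  0  0  7 12  0  1  1  2]
 [ 0  0  8  8  0  0  1  0  1  0  0  0  0  0  4  3  0  0  0  0  0  4  3 14 13  2]
 [25  8  8  8  0  0 17 19  0  0  0  7  7  0  0  0  0  0  7  8  8  8  7 13 13  2]
 [25 16  0  0 15 15 13 19 13 16 16  7 17 17 11 11 11  0  7  9  9  8  8  0  0  2]
 [25 26 18 15 15 15  0  0 13 16 16  0 17 17 12 12 12  0  7  9  8  9  8  0  0  0]]
line a [0.546 0.054 0.148]
line b [0.565 0.042 0.148]
[0.537 0.102 0.012] 97.84969890697748 0.04595079339787711
[0.555 0.011 0.012] -74.90426313531985 0.04634438768380088
[0.503 0.071 0.012] 159.32944547737344 0.04239757091772584
```

```bash
cat >> h.py <<'E'
from scipy.spatial.transform import Rotation as R
def pose():
    o=bot.get_obs();w,a,b,c=o['tool_rot'];return np.array(o['eef_pos']),R.from_quat([a,b,c,w]),o
def sim(rows):
    p,r,o=pose()
    for s,t,g in rows:
        p=p+r.apply(np.array(s)/1000);r=r*R.from_rotvec(np.radians(t))
    return p,r
def yaw(r):
    x=r.as_matrix()[:,0];return np.degrees(np.arctan2(x[1],x[0]))
E
python3 - <<'E'
from h import *
p,r,o=pose();print(yaw(r),r.as_matrix()[:,2])
a=[[[60,0,0],[0,0,-5],-1]]*11
q,s=sim(a);print(q,yaw(s))
a=[[[60,4,-3],[0,0,-6],-1]]*12
q,s=sim(a);print(q,yaw(s))
E
python3 -m jog '[[[60,2,-3],[0,0,-6],-1],[[60,2,-3],[0,0,-6],-1],[[60,2,-3],[0,0,-6],-1]]' 40; python3 -c "
from h import *
p,r,o=pose();print(yaw(r),o['q'])"
```

```text
15.287166683498999 [ 5.06598711e-05 -1.13815539e-04 -9.99999992e-01]
[ 0.6624927  -0.24045994  0.23133823] 70.28716639488006
[ 0.65990918 -0.17801983  0.267331  ] 87.28716643845794
t: 1.08
eef_pos: [0.3489, -0.5912, 0.2405]
tool_rot: [0.0, 0.958, 0.288, 0.0]
contact_force: [1.4, -0.0, -0.4]
gripper_width: 1.001
33.45049499977533 [ 1.00402823  0.49098308 -0.08293532  1.50968399  0.04295576  1.14208874
 -0.0739638 ]
```

Run:
```python
from h import *
p,r,o=pose()
g=np.array([.543,.056,.25]);N=12
for k in range(N):
    d=(g-p)/(N-k);s=r.inv().apply(d)*1000
    s=np.round(s);print(s);p=p+r.apply(s/1000);r=r*R.from_rotvec(np.radians([0,0,-2.2]))
print(p,yaw(r))
```

```text
[ 43. -36.  -1.]
[ 45. -34.  -1.]
[ 46. -33.  -1.]
[ 47. -31.  -1.]
[ 48. -29.  -1.]
[ 49. -27.  -1.]
[ 50. -25.  -1.]
[ 51. -23.  -1.]
[ 52. -22.  -0.]
[ 53. -19.  -1.]
[ 54. -17.  -0.]
[ 55. -16.  -1.]
[0.54288189 0.05631091 0.25022571] 59.85049045024237
```

```bash
python3 -m jog '[[[43,-36,-1],[0,0,-2.2],-1],[[45,-34,-1],[0,0,-2.2],-1],[[46,-33,-1],[0,0,-2.2],-1],[[47,-31,-1],[0,0,-2.2],-1],[[48,-29,-1],[0,0,-2.2],-1],[[49,-27,-1],[0,0,-2.2],-1],[[50,-25,-1],[0,0,-2.2],-1],[[51,-23,-1],[0,0,-2.2],-1],[[52,-22,0],[0,0,-2.2],-1],[[53,-19,-1],[0,0,-2.2],-1],[[54,-17,0],[0,0,-2.2],-1],[[55,-16,-1],[0,0,-2.2],-1]]' && python3 -m jog '[[[0,0,0],[0,0,0],-1],[[0,0,0],[0,0,0],-1]]'
python3 - <<'E'
from h import *
p,r,o=pose();print(yaw(r),o['q'],p)
im,d=bot.read_camera("wrist");cv2.imwrite("pics/w1.png",im[:,:,::-1]);np.savez("w1.npz",p=im,d=d,pos=p,q=r.as_quat())
E
```

```text
t: 2.58
eef_pos: [0.5436, 0.0568, 0.2506]
tool_rot: [0.0, 0.867, 0.498, 0.0]
contact_force: [1.6, -1.0, -0.2]
gripper_width: 0.997
t: 2.82
eef_pos: [0.543, 0.0548, 0.2502]
tool_rot: [0.0, 0.867, 0.498, -0.0]
contact_force: [0.2, -0.3, -0.6]
gripper_width: 1.0
59.675477100954375 [ 0.20092769  0.28885318 -0.50222407  1.81728328  0.15714325  1.07519354
 -0.88818873] [0.54297852 0.05477574 0.25017656]
```

View pics/w1.png

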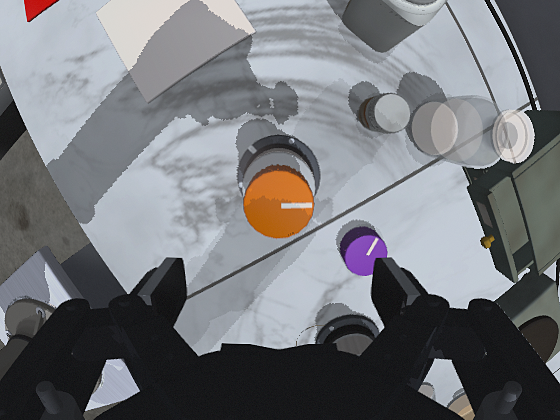

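Wrist view: the orange cap is centred at about (279,203) with its line pointing right, which is about -30° in world. A white holder mark shows at about (250,147). Next I'll measure the cap centre and angles from it.

```bash
cat >> h.py <<'E'
def wpts(im,d,p,r):
    i=bot.camera_info("wrist");v,u=np.mgrid[:420,:560]
    x=(u-i['cx'])/i['fx'];y=(v-i['cy'])/i['fy'];rr=np.hypot(x,y)+1e-9;t=np.tan(rr)/rr
    C=np.stack([x*t*d,-y*t*d,-d],-1)
    Mt=i['mount'];return r.apply((C.reshape(-1,3)@Mt[:3,:3].T+Mt[:3,3])).reshape(420,560,3)+p
def wz(p,r,u,v,z):
    i=bot.camera_info("wrist");x=(np.asarray(u,float)-i['cx'])/i['fx'];y=(np.asarray(v,float)-i['cy'])/i['fy'];rr=np.hypot(x,y)+1e-9;s=np.sin(rr)/rr
    D=np.stack([x*s,-y*s,-np.cos(rr)],-1)@i['mount'][:3,:3].T;D=r.apply(D);o=p+r.apply(i['mount'][:3,3])
    return o+D*((z-o[2])/D[...,2])[...,None]
def circfit(q):
    A=np.c_[2*q[:,:2],np.ones(len(q))];s=np.linalg.lstsq(A,(q[:,:2]**2).sum(1),rcond=None)[0];return s[:2],np.sqrt(s[2]+s[0]**2+s[1]**2)
def capfit(f,z=.148):
    im,d,p,r=f['p'],f['d'],f['pos'],R.from_quat(f['q'])
    X=wpts(im,d,p,r);hsv=cv2.cvtColor(im,cv2.COLOR_RGB2HSV)
    h,s,v=hsv[...,0].astype(int),hsv[...,1],hsv[...,2]
    m=((h>6)&(h<20)&(s>150)&(v>90)).astype(np.uint8);m=cv2.morphologyEx(m,cv2.MORPH_CLOSE,np.ones((9,9)))
    n,lab,st,ce=cv2.connectedComponentsWithStats(m);k=1+np.argmax(st[1:,4]);m=(lab==k)
    zt=np.percentile(X[m][:,2],80);m2=(m&(X[...,2]>zt-.004)).astype(np.uint8)
    cn=max(cv2.findContours(m2,cv2.RETR_EXTERNAL,cv2.CHAIN_APPROX_NONE)[0],key=len)[:,0]
    q=wz(p,r,cn[:,0],cn[:,1],z);c,rad=circfit(q)
    ln=m&(s<90)&(v>140);L=X[ln][:,:2];L=wz(p,r,*np.argwhere(ln)[:,::-1].T,z)[:,:2]
    e=None
    if len(L)>8:
        _,_,V=np.linalg.svd(L-L.mean(0));a=V[0];a=a*np.sign(a@(L.mean(0)-c));e=(np.degrees(np.arctan2(a[1],a[0])),np.degrees(np.arctan2(*(L.mean(0)-c)[::-1])),len(L))
    print("ztop",zt,"centre",c,"rad",rad,"line",e);return c
E
python3 - <<'E'
from h import *
f=np.load("w1.npz");capfit(f)
p,r=f['pos'],R.from_quat(f['q'])
q=wz(p,r,[250,292],[147,139],.012);print(q,[np.degrees(np.arctan2(a[1]-.056,a[0]-.543)) for a in q],[np.hypot(a[1]-.056,a[0]-.543) for a in q])
im=f['p'];cv2.imwrite("pics/w1z.png",cv2.resize(im[110:250,210:350,::-1],None,fx=4,fy=4,interpolation=cv2.INTER_CUBIC))
X=wpts(im,f['d'],p,r);print(X[203,265],X[60,160],X[245,360])
E
```

```text
ztop 0.148963076216245 centre [0.54427692 0.0586877 ] rad 0.026936254388907874 line (np.float64(-28.774673972500473), np.float64(-32.779774357056304), 166)
[[0.53318496 0.10552556 0.012     ]
 [0.58021821 0.08873747 0.012     ]] [np.float64(101.2097001939005), np.float64(41.335140758608574)] [np.float64(0.0504887696940043), np.float64(0.04956750048420307)]
[0.53590008 0.06482612 0.14776158] [0.49357785 0.25864758 0.00646482] [ 0.58935077 -0.05983047  0.03389452]
```

View pics/w1z.png

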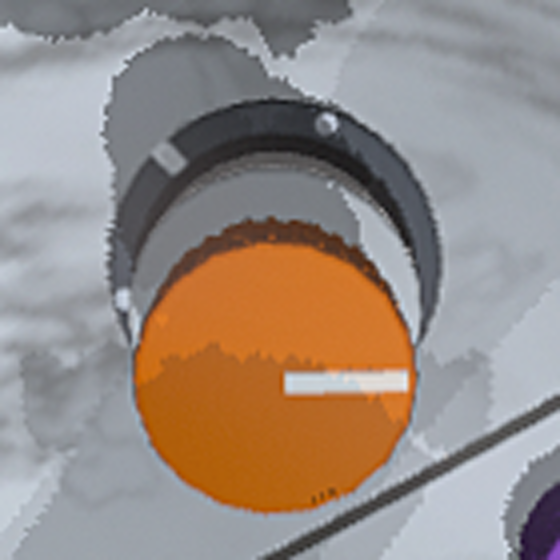

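Heights agree with the text: cap top 0.148, tile 0.006. The mark is at about 101° and the line at about -30°, so the cap needs roughly 132-136° of turn. I'll descend around the cap.

```bash
python3 -m jog '[[[1,0,35],[0,0,0],-1],[[1,-0.5,35],[0,0,0],-1],[[0.5,0,35],[0,0,0],-1],[[0,0,33],[0,0,0],-1],[[0,0,0],[0,0,0],-1],[[0,0,0],[0,0,0],-1]]' 20
python3 - <<'E'
from h import *
p,r,o=pose();print(p,yaw(r),o['q'],o['contact_force'])
im,d=bot.read_camera("wrist");cv2.imwrite("pics/w2.png",im[:,:,::-1]);np.savez("w2.npz",p=im,d=d,pos=p,q=r.as_quat())
capfit(np.load("w2.npz"))
E
```

```text
t: 3.62
eef_pos: [0.5447, 0.057, 0.1135]
tool_rot: [0.0, 0.868, 0.497, 0.001]
contact_force: [0.7, 0.5, 0.0]
gripper_width: 1.001
[0.54466674 0.05695705 0.11348947] 59.59708434759983 [ 0.14720605  0.45442001 -0.45910037  1.94200526  0.27408726  0.80446774
 -0.99371786] [0.66658166 0.54072899 0.0237298 ]
ztop 0.14868768154155093 centre [0.54495136 0.05991725] rad 0.026877550151830548 line None
```

View pics/w2.png

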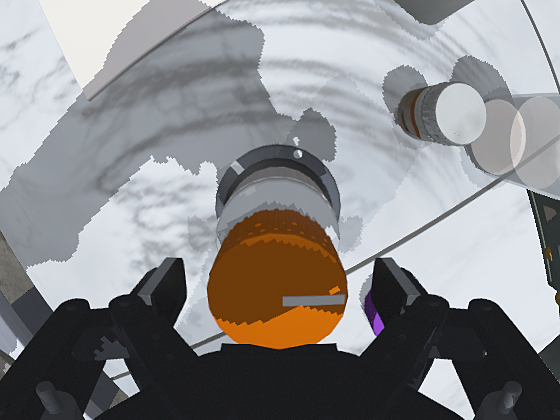

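The cap sits centred between the fingers: cap column 278, jaw midpoint 278.5. I'll close gently and check the side force.

```bash
python3 -m jog '[[[0.5,0,0],[0,0,0],0.1],[[0,0,0],[0,0,0],0.2],[[0,0,0],[0,0,0],0.5],[[0,0,0],[0,0,0],0.6],[[0,0,0],[0,0,0],0.6],[[0,0,0],[0,0,0],0.6]]' 20
python3 - <<'E'
from h import *
p,r,o=pose();print(p,yaw(r),r.inv().apply(o['contact_force']),o['torque'],o['gripper_width']*85)
E
```

```text
t: 4.42
eef_pos: [0.5448, 0.0582, 0.1135]
tool_rot: [0.0, 0.867, 0.498, 0.001]
contact_force: [-1.2, 0.1, 5.1]
gripper_width: 0.647
[0.54483866 0.0582344  0.11346935] 59.68210046874956 [-0.52238568 -1.07245877 -5.12946637] [-0.10550742  0.2793092  -0.00280495] 55.020615776081165
```

```bash
python3 -m jog '[[[0,0,0],[0,0,0],0.7],[[0,0,0],[0,0,-4],0.7],[[0,0,0],[0,0,-8],0.7],[[0,0,0],[0,0,-8],0.7],[[0,0,0],[0,0,-8],0.7]]' 45
python3 - <<'E'
from h import *
p,r,o=pose();print(p,yaw(r),r.inv().apply(o['contact_force']),o['torque'],o['gripper_width']*85,o['q'])
E
```

```text
t: 5.05
eef_pos: [0.545, 0.0583, 0.1136]
tool_rot: [0.001, 0.72, 0.694, 0.001]
contact_force: [-1.3, -0.7, 5.9]
gripper_width: 0.639
[0.54496749 0.05828607 0.11362749] 87.90473429792802 [-0.73727492 -1.25946851 -5.93133599] [-0.04712873  0.33670915 -0.1998593 ] 54.342153234048986 [ 0.23278836  0.47693647 -0.57329567  1.93542309  0.34658814  0.8253774
 -0.56432875]
```

```bash
python3 -m jog '[[[0,0,0],[0,0,-8],0.7],[[0,0,0],[0,0,-8],0.7],[[0,0,0],[0,0,-8],0.7],[[0,0,0],[0,0,-8],0.7],[[0,0,0],[0,0,-8],0.7],[[0,0,0],[0,0,0],0.7],[[0,0,0],[0,0,0],0.7]]'
python3 - <<'E'
from h import *
p,r,o=pose();print(p,yaw(r),r.inv().apply(o['contact_force']),o['torque'],o['gripper_width']*85,o['q'])
E
```

```text
t: 5.92
eef_pos: [0.5448, 0.0584, 0.1137]
tool_rot: [0.001, 0.441, 0.898, 0.0]
contact_force: [-2.3, -0.9, 6.7]
gripper_width: 0.641
[0.54480357 0.05835442 0.11366362] 127.67639964016755 [ 0.65134427 -2.37809618 -6.66582005] [-0.10036893  0.4975237  -0.03292083] 54.50744742218746 [ 0.35191224  0.51879991 -0.73377943  1.92794796  0.45293179  0.86388323
  0.0395049 ]
```

```bash
python3 -m jog '[[[0,0,0],[0,0,0],0.2],[[0,0,0],[0,0,0],-0.3],[[0,0,0],[0,0,0],-1],[[0,0,0],[0,0,0],-1],[[0,0,0],[0,0,0],-1]]' 20
python3 - <<'E'
from h import *
p,r,o=pose();print(p,yaw(r),o['contact_force'],o['gripper_width']*85)
im,d=bot.read_camera("wrist");cv2.imwrite("pics/w3.png",im[:,:,::-1]);np.savez("w3.npz",p=im,d=d,pos=p,q=r.as_quat())
capfit(np.load("w3.npz"))
E
```

```text
t: 6.55
eef_pos: [0.5441, 0.0581, 0.1122]
tool_rot: [-0.0, 0.441, 0.898, -0.0]
contact_force: [-0.5, 0.3, 0.4]
gripper_width: 0.995
[0.54408794 0.05809596 0.1121742 ] 127.68132756123443 [-0.45174591  0.34239394  0.3757603 ] 84.56082990310236
ztop 0.1486488357813573 centre [0.54253091 0.06053435] rad 0.026388359303255043 line None
```

View pics/w3.png

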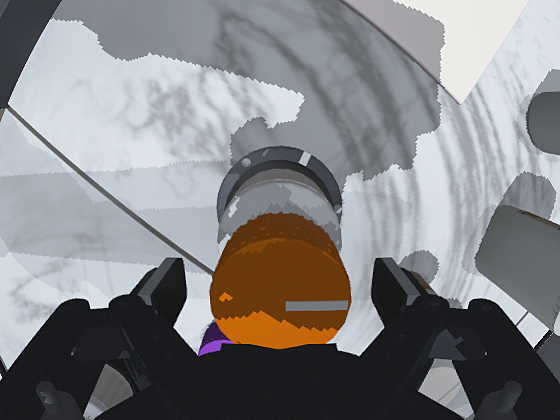

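The line kept its angle to the jaws, so the cap turned 68° with the tool. The cap is still centred. I'll turn back and take a fresh grip.

```bash
python3 -m jog '[[[0,0,0],[0,0,6],-1],[[0,0,0],[0,0,10],-1],[[0,0,0],[0,0,10],-1],[[0,0,0],[0,0,10],-1],[[0,0,0],[0,0,10],-1],[[0,0,0],[0,0,10],-1],[[0,0,0],[0,0,8],-1],[[0,0,0],[0,0,4],-1],[[0,0,0],[0,0,0],-1],[[0,0,0],[0,0,0],-1]]' 20
python3 - <<'E'
from h import *
p,r,o=pose();print(p,yaw(r),o['contact_force'],o['q'])
im,d=bot.read_camera("wrist");cv2.imwrite("pics/w4.png",im[:,:,::-1]);np.savez("w4.npz",p=im,d=d,pos=p,q=r.as_quat())
capfit(np.load("w4.npz"))
E
```

```text
t: 7.85
eef_pos: [0.5441, 0.0582, 0.1122]
tool_rot: [-0.0, 0.867, 0.498, -0.0]
contact_force: [-0.3, -0.3, 0.2]
gripper_width: 1.003
[0.54413004 0.05818491 0.1122258 ] 59.77060132768787 [-0.34831244 -0.29991677  0.24592857] [ 0.1446448   0.45637528 -0.45874674  1.94261886  0.27449246  0.80351411
 -0.99333355]
ztop 0.14866569150244432 centre [0.54539041 0.06052235] rad 0.026551677560652447 line None
```

View pics/w4.png

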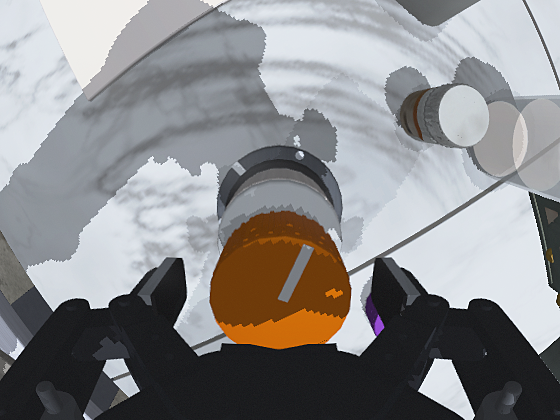

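The line now runs from (284,300) to (308,246), so the cap turned. I'll close and do the second twist in two parts.

```bash
python3 - <<'E'
from h import *
f=np.load("w4.npz");p,r=f['pos'],R.from_quat(f['q'])
q=wz(p,r,[284,308],[300,246],.148);e=q[1]-q[0];print("line",np.degrees(np.arctan2(e[1],e[0])))
E
python3 -m jog '[[[0,0,0],[0,0,0],0.1],[[0,0,0],[0,0,0],0.2],[[0,0,0],[0,0,0],0.5],[[0,0,0],[0,0,0],0.6],[[0,0,0],[0,0,0],0.6],[[0,0,0],[0,0,0],0.6]]' 20; python3 -m jog '[[[0,0,0],[0,0,0],0.7],[[0,0,0],[0,0,-4],0.7],[[0,0,0],[0,0,-8],0.7],[[0,0,0],[0,0,-8],0.7],[[0,0,0],[0,0,-8],0.7],[[0,0,0],[0,0,-8],0.7],[[0,0,0],[0,0,-8],0.7],[[0,0,0],[0,0,-8],0.7],[[0,0,0],[0,0,-8],0.7],[[0,0,0],[0,0,-8],0.7],[[0,0,0],[0,0,0],0.7],[[0,0,0],[0,0,0],0.7]]' 45;  python3 - <<'E'
from h import *
p,r,o=pose();print(p,yaw(r),r.inv().apply(o['contact_force']),o['torque'],o['gripper_width']*85,o['q'])
im,d=bot.read_camera("wrist");cv2.imwrite("pics/w5.png",im[:,:,::-1]);np.savez("w5.npz",p=im,d=d,pos=p,q=r.as_quat())
E
```

```text
line 39.10067354353431
t: 8.65
eef_pos: [0.5446, 0.0579, 0.1125]
tool_rot: [0.0, 0.867, 0.497, 0.0]
contact_force: [1.6, -3.3, 2.7]
gripper_width: 0.653
t: 10.15
eef_pos: [0.5448, 0.0581, 0.1127]
tool_rot: [0.001, 0.442, 0.897, 0.0]
contact_force: [3.2, -2.6, 4.6]
gripper_width: 0.642
[0.54476724 0.05814068 0.11265043] 127.57797313832438 [-4.04908187  0.96508133 -4.58335899] [-0.41730813 -0.5915928  -0.04782019] 54.535819487646485 [ 0.35075937  0.51986342 -0.7315696   1.92854108  0.45277593  0.86199118
  0.0384552 ]
```

View pics/w5.png

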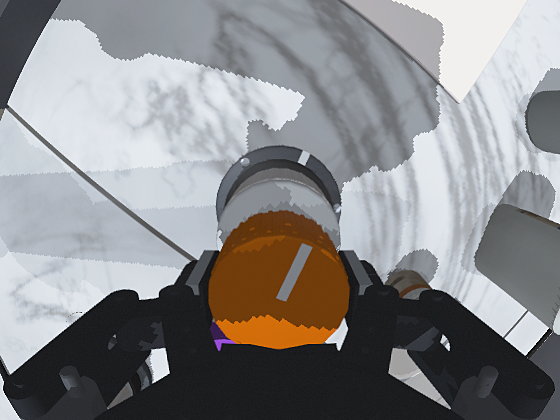

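The line points past the mark by about 5°, well inside the free zone above 1.85 rad. I'll lift it straight up.

```bash
python3 -m jog '[[[0,0,-3],[0,0,0],0.7],[[0,0,-4],[0,0,0],0.7],[[0,0,-6],[0,0,0],0.7],[[0,0,0],[0,0,0],0.7]]';  python3 - <<'E'
from h import *
p,r,o=pose();print(p,r.inv().apply(o['contact_force']),o['torque'],o['gripper_width']*85)
E
```

```text
t: 10.7
eef_pos: [0.543, 0.0587, 0.1249]
tool_rot: [-0.001, 0.441, 0.898, -0.0]
contact_force: [-0.1, -0.3, -0.3]
gripper_width: 0.638
[0.54298914 0.05874902 0.12492367] [-0.21005396 -0.25694515  0.2841614 ] [-0.00821413  0.05393808  0.02932748] 54.26063740899177
```

```bash
python3 -m jog '[[[0,0,-12],[0,0,0],0.7],[[0,0,-20],[0,0,0],0.7],[[0,0,-30],[0,0,0],0.7],[[0,0,-10],[0,0,0],0.7],[[0,0,0],[0,0,0],0.7]]';  python3 - <<'E'
from h import *
p,r,o=pose();print(p,yaw(r),r.inv().apply(o['contact_force']),o['gripper_width']*85)
for c in("side","top","wrist"):
    im,d=bot.read_camera(c);np.savez(c+"6.npz",p=im,d=d);cv2.imwrite(f"pics/{c}6.png",im[:,:,::-1])
E
```

```text
t: 11.32
eef_pos: [0.5445, 0.0582, 0.1982]
tool_rot: [0.001, 0.441, 0.898, 0.0]
contact_force: [0.6, 0.4, -0.6]
gripper_width: 0.641
[0.54451136 0.05817368 0.19816417] 127.6695086535937 [-0.04645247  0.71236029  0.63084679] 54.49813124806254
```

View pics/side6.png

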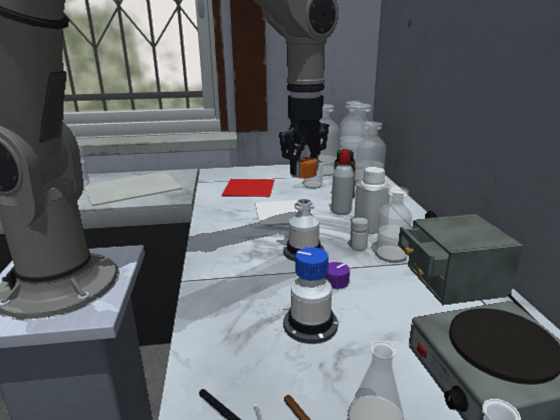

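View pics/wrist6.png

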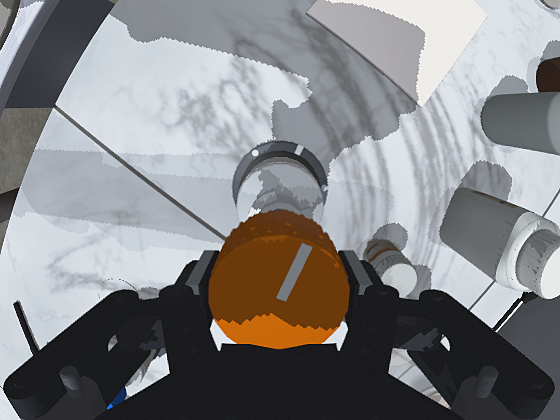

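The cap is off and in the gripper; the bare neck shows at (302,203) in the side view and the other caps are untouched. I'll carry it over the tile.

```bash
python3 -m jog '[[[15,10,0],[0,0,0],0.7],[[27,19,0],[0,0,0],0.7],[[33,23,0],[0,0,0],0.7],[[33,23,0],[0,0,0],0.7],[[33,23,0],[0,0,0],0.7],[[30,21,0],[0,0,0],0.7],[[20,14,0],[0,0,0],0.7],[[10,6,0],[0,0,0],0.7],[[0,0,0],[0,0,0],0.7],[[0,0,0],[0,0,0],0.7]]';  python3 - <<'E'
from h import *
p,r,o=pose();print(p,yaw(r),r.inv().apply(o['contact_force']),o['gripper_width']*85,o['q'])
im,d=bot.read_camera("wrist");np.savez("w7.npz",p=im,d=d,pos=p,q=r.as_quat());cv2.imwrite(f"pics/w7.png",im[:,:,::-1])
E
```

```text
t: 12.72
eef_pos: [0.5316, 0.3009, 0.197]
tool_rot: [0.0, 0.441, 0.897, -0.001]
contact_force: [0.0, -0.2, -0.6]
gripper_width: 0.639
[0.53158116 0.30093253 0.1969585 ] 127.60934075993514 [-0.21555113 -0.10912855  0.60990683] 54.330832206767106 [-0.03535959  0.5263145  -0.79753652  1.70844678  0.4190009   1.08687468
 -0.30862109]
```

View pics/w7.png

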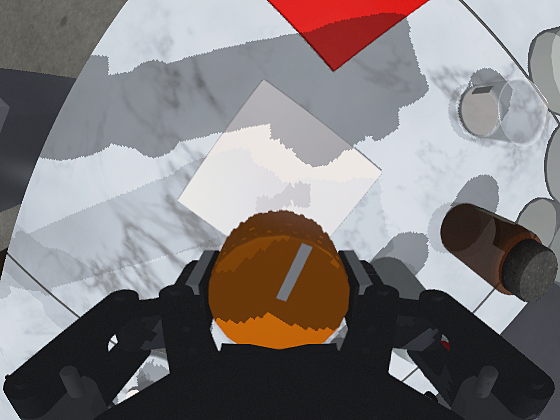

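Run:
```python
from h import *
f=np.load("w7.npz");p,r=f['pos'],R.from_quat(f['q'])
q=wz(p,r,[180,265,381],[199,80,171],.006);print(q,(q[0]+q[2])/2,np.linalg.norm(q[0]-q[1]),np.linalg.norm(q[2]-q[1]))
```

```text
[[0.4532407  0.22602332 0.006     ]
 [0.45198252 0.38100934 0.006     ]
 [0.6061472  0.38275389 0.006     ]] [0.52969395 0.3043886  0.006     ] 0.1549911299785596 0.15417455169231664
```

The wrist view, bias-corrected, gives the tile centre at (0.531, 0.302), which agrees with the top camera. I'll descend, slowing near contact.

```bash
python3 -m jog '[[[0.5,0.5,20],[0,0,0],0.7],[[0,0,35],[0,0,0],0.7],[[0,0,40],[0,0,0],0.7],[[0,0,35],[0,0,0],0.7],[[0,0,30],[0,0,0],0.7],[[0,0,15],[0,0,0],0.7],[[0,0,5],[0,0,0],0.7],[[0,0,0],[0,0,0],0.7],[[0,0,0],[0,0,0],0.7]]';  python3 - <<'E'
from h import *
p,r,o=pose();print(p,yaw(r),o['contact_force'],o['gripper_width']*85)
im,d=bot.read_camera("side");cv2.imwrite(f"pics/s8.png",cv2.resize(im[130:290,200:420,::-1],None,fx=3.5,fy=3.5,interpolation=cv2.INTER_CUBIC))
E
```

```text
t: 13.9
eef_pos: [0.5321, 0.3034, 0.0184]
tool_rot: [0.001, 0.441, 0.898, 0.001]
contact_force: [0.3, -0.1, -0.7]
gripper_width: 0.64
[0.53206036 0.30336589 0.01837485] 127.67480997386353 [ 0.32547752 -0.12854256 -0.70567541] 54.377953426039696
```

View pics/s8.png

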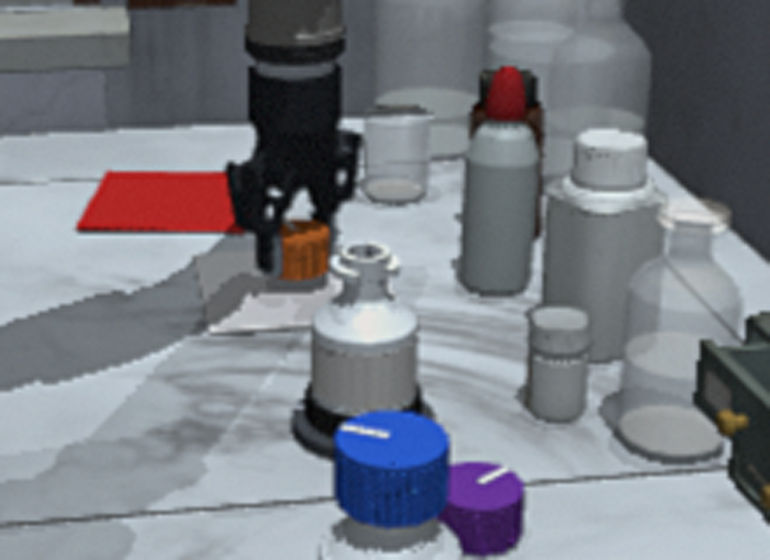

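```bash
python3 -m jog '[[[0,0,5],[0,0,0],0.7],[[0,0,4],[0,0,0],0.7],[[0,0,2],[0,0,0],0.7],[[0,0,0],[0,0,0],0.7],[[0,0,0],[0,0,0],0.7]]'; python3 -m jog '[[[0,0,1],[0,0,0],0.7],[[0,0,0],[0,0,0],0.7]]';python3 -m jog '[[[0,0,1],[0,0,0],0.7],[[0,0,0],[0,0,0],0.7]]'
```

```text
t: 14.58
eef_pos: [0.5314, 0.303, 0.0063]
tool_rot: [-0.0, 0.441, 0.898, 0.0]
contact_force: [-0.1, 1.0, -0.3]
gripper_width: 0.643
t: 14.82
eef_pos: [0.5314, 0.3029, 0.0053]
tool_rot: [-0.0, 0.441, 0.898, -0.0]
contact_force: [-0.2, -0.0, -0.6]
gripper_width: 0.643
t: 15.08
eef_pos: [0.5315, 0.3029, 0.0048]
tool_rot: [0.0, 0.441, 0.898, 0.0]
contact_force: [-1.0, -1.2, 5.2]
gripper_width: 0.642
```

Contact at 5 N, at the expected height. I'll release gently and look before backing off.

```bash
python3 -m jog '[[[0,0,0],[0,0,0],0.4],[[0,0,0],[0,0,0],0.1],[[0,0,0],[0,0,0],-0.3],[[0,0,0],[0,0,0],-1],[[0,0,0],[0,0,0],-1],[[0,0,0],[0,0,0],-1]]' 20;  python3 - <<'E'
from h import *
p,r,o=pose();print(p,o['contact_force'],o['gripper_width']*85)
im,d=bot.read_camera("wrist");cv2.imwrite(f"pics/w9.png",im[:,:,::-1])
E
```

```text
t: 15.82
eef_pos: [0.5313, 0.3029, 0.0041]
tool_rot: [-0.0, 0.441, 0.898, -0.0]
contact_force: [-0.1, -0.5, 0.3]
gripper_width: 1.002
[0.53131533 0.30285783 0.00409894] [-0.0549059  -0.45742744  0.34369374] 85.13656209771757
```

View pics/w9.png

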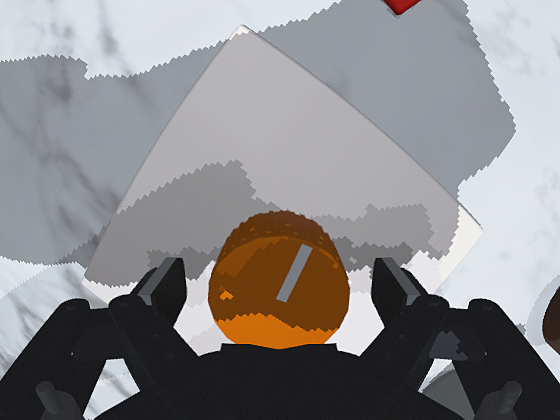

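The cap stands free at (279,280) with both fingers clear. I'll go straight up and then check.

```bash
python3 -m jog '[[[0,0,-10],[0,0,0],-1],[[0,0,-25],[0,0,0],-1],[[0,0,-40],[0,0,0],-1],[[0,0,-50],[0,0,0],-1],[[0,0,-50],[0,0,0],-1],[[0,0,-20],[0,0,0],-1],[[0,0,0],[0,0,0],-1],[[0,0,0],[0,0,0],-1]]';  python3 - <<'E'
from h import *
p,r,o=pose();print(p,o['contact_force'])
im,d=bot.read_camera("wrist");np.savez("w10.npz",p=im,d=d,pos=p,q=r.as_quat());cv2.imwrite(f"pics/w10.png",im[:,:,::-1])
capfit(np.load("w10.npz"),.04)
X=wpts(im,d,p,r);print(X[215,270])
im,d=bot.read_camera("side");cv2.imwrite(f"pics/s10.png",cv2.resize(im[130:350,200:420,::-1],None,fx=2.7,fy=2.7,interpolation=cv2.INTER_CUBIC))
E
```

```text
t: 16.88
eef_pos: [0.5307, 0.302, 0.1977]
tool_rot: [-0.001, 0.441, 0.898, -0.001]
contact_force: [1.0, -0.4, -0.6]
gripper_width: 0.997
[0.5306864  0.30202798 0.19769223] [ 0.97533798 -0.37472301 -0.58114007]
ztop 0.04094887569977921 centre [0.53010432 0.3038684 ] rad 0.026721948007379655 line (np.float64(105.48483120171653), np.float64(103.83807400417834), 110)
[0.53565632 0.28085823 0.03982995]
```

View pics/w10.png

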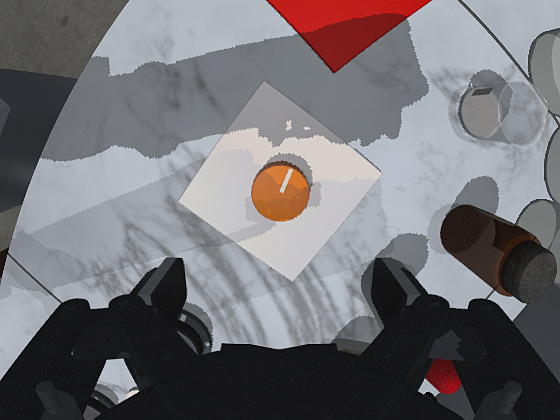

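View pics/s10.png

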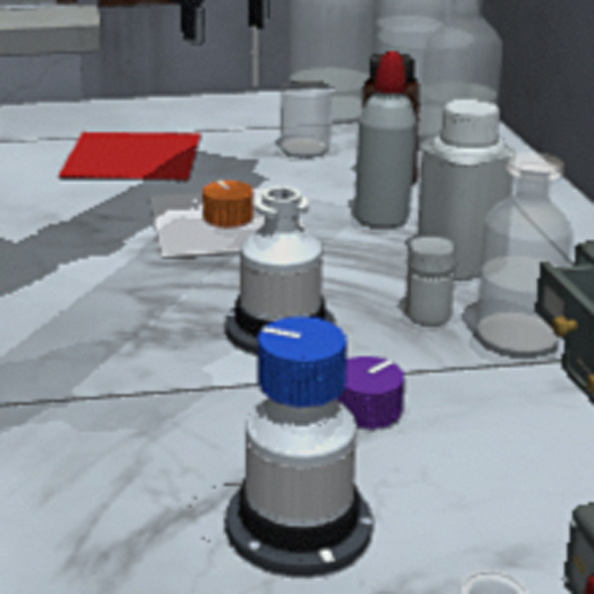

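The cap stands top up with its top at 0.040, which is 6 + 34 mm. It is about 1 mm from the tile centre as seen by the same camera. The blue and purple caps are unchanged.

```bash
python3 -c "
from station import bot
print(bot.hand_in())"
```

```text
the job is handed in; nothing more can be done
None
```

I unscrewed the orange cap in two counter-clockwise twists of 68° each, letting go and taking a fresh grip in between. I then lifted it straight off, set it down top up on the white tile and handed the job in at about 17 s; no verdict was reported.

**Last checks:**
- **Cap:** its top is at 40 mm, as expected for the 6 mm tile plus the 34 mm cap. It sits about 1 mm from the tile centre in the wrist camera.
- **Robot:** the gripper is open and about 20 cm above the bench, touching nothing.
- **Other items:** the blue-capped jar and the purple cap look unmoved.

**Disagreements:**
- The cameras disagreed by 2–3 mm on the cap's centre. I settled it with the jaw centring and the low side forces when gripping.
- The cap ended about 5° past the white mark before lifting, still inside the free zone. It came off without resistance.

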